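# Set the blini pan under the batter dispenser

### The arm

A 6-joint arm with a two-finger parallel gripper is mounted at the origin on the work surface. World frame = base frame: x ahead of the robot, y to its left, z up, the work surface at z = 0. Lengths are in m, angles in degrees, forces in N, time in s.
With the tool pointing down it reaches from about 0.4 to 0.825 m from the base axis. Payload 7 kg.
Tool frame: the origin (TCP) lies midway between the tips of the shut fingers; the grasp point (between the pads) lies 19 mm behind it; z points along the fingers, y is the line along which they close (so a half turn about z gives the same grasp; the last joint's range is limited). The gripper opens to 88 mm and grips with 3 to 60 N. Pads are 19 mm wide; open, the fingers measure 130 mm over their backs; the gripper's body (78 mm by 193 mm) begins 47 mm behind the grasp point.
Start: joints at [-54.139, 20.546, 0.682, 0, -70.136, -16.507], TCP at [0.224, -0.637, 0.227] pointing down, gripper open.
Joint ranges: [-176.03, 176.03], [-82.01, 121.73], [-58.28, 71.71], [-173.87, 95.51], [-174.79, -0.11], [-173.66, 173.66]. Speed limits (degrees/s): [136.94, 136.94, 172.46, 180, 180, 180].

### API

Orientations are given as [roll, pitch, yaw] about the fixed x, y, z axes, in that order (R = Rz(yaw) Ry(pitch) Rx(roll)).
In Python, from plant import r gives the robot as it stands. The module is installed in compiled form; this text tells all that it offers.
- The arm moves only by the tool play_rows, never from a script. Its argument "rows" is a list of rows, each an object with "slide": the shift along the tool's x, y, z as a fraction of full scale, a list of three; "delta_rot": the turn, a rotation vector about the tool's x, y, z as a fraction of full scale, a list of three; "fingers": the opening, from -1 (shut) to 1 (fully open). In form: [{"slide": [x, y, z], "delta_rot": [rx, ry, rz], "fingers": fingers}, ...]. A call has 1 to 8 rows; each row shifts and turns the commanded pose from where the row before left it, along the tool's axes as they then stand; what a row does not reach is not made up. Full scale, the value 1, is 0.15 m for a shift and 0.08 rad for a turn. A row lasts 1/8 s, in which the tool goes at most 62.5 mm and 10.7 degrees, less where a joint would pass 70% of its speed; a pose out of reach is approached as far as the arm can. A call with a number of a shift or a turn outside -1 to 1 is refused whole. A call with a gripper value outside its range is refused whole. The fingers move at their own pace and stop on an object; "squeeze" is the grip in N (left out, the last holds). Time passes only in rows, so rows that do not move let the fingers close. It gives the time, the measured TCP pose, the force, the opening and the grip force at its end, in the units of the state.
- r.get_state(): the state, without advancing time (a new reading comes with each control period).
- r.capture(name): name is "scene" or "top"; returns a dict with "image" (480x640x3 uint8, blue, green, red), "fx", "fy", "cx", "cy" (pixels), "R" (3x3) and "t" (3): a world point X has camera coordinates R X + t. Camera axes: x right, y down, z forward; pixel columns grow to the right and rows downward; lengths in m; the calibration is good to about 2 mm. A picture is of the moment at which its call begins. There is no depth.
- r.close_job(): hands the job in; it is judged then, once.
The state is a dict: "time_s": time; "joints": joint angles; "qd": joint speeds; "joint_torque": joint torques, N m; "tcp_pos": TCP position; "eef_rot": TCP orientation; "contact_force": force on the tool from outside, world axes, zero at the start; "moment": the same for the moment, N m; "gripper_width": finger opening in m; "gripper_force": force on a finger pad.
Only numpy, scipy, OpenCV 4.12 (cv2) and the standard library are available. Lean on these libraries where they do the work, as an engineer would, in place of code of your own. Each camera call takes 0.05 s, during which the arm holds its last target. There are 200 camera calls.

### The job

At the pancake breakfast table, take the small pan that has the square well by its handle and slide it along the table top, without lifting it, until the middle of its square well is straight below the nozzle of the batter dispenser, then let go. Do not push the dispenser about, and leave the other pan, the one with only round wells, where it is.

Things in the scene. Friction and masses are not known exactly. Their poses are not given: they have to be found in the camera images.
- pan: Round aluminium pan, 150 mm across, 18 high, 0.4-0.75 kg: two round 52 mm wells near the handle, one square 52 mm well beyond. Origin: centre of the underside, on the table; z up. Black straight handle along -x (towards the robot), 78 to 194 mm from the origin, 20 mm wide (y), from 18 to 36 mm above the table, nothing beneath; grip it across from above about 135 mm from the origin.
- square_well (a point): Centre of the floor of the pan's square well, 38 mm from the pan's origin along its +x and 8 mm above the table. Axes as the pan's.
- dispenser: Batter dispenser, fixed: white funnel hopper (90 mm across, 257 high, widening from 120 mm height up) on a steel arm from a column, 150 mm off along +x, away from the robot, with a foot 100 x 150 mm. Its black nozzle points straight down, tip 14 mm across, 50 mm above the table. Origin: on the table straight below the tip; z up.
- round_pan: A bystander, to be left where it is: pan of the same size, make and handle, but all three of its wells are round. Origin and axes as for the other pan.

How it is judged (in metres and radians):
At the end, for the whole second after the job is handed in: The centre of the square well is within 15 mm, seen from above, of the point straight below the nozzle tip; the pan stands flat on the table (within 6 mm and 5 degrees), at rest and let go (horizontal distance between square_well and dispenser below 0.015 m and height (world z) of pan below 0.006 m and angle between pan's own z axis and vertical below 0.09 rad and linear speed of pan below 0.01 m/s); the robot touches nothing.
It fails at once if the pan with the square well is lifted more than 20 mm off the table (height (world z) of pan above 0.02 m).
It fails at once if the pan with only round wells is moved more than 30 mm (distance of round_pan from where it was at the start of the episode above 0.03 m).
It fails at once if the dispenser is pushed with more than 10 N (contact force between dispenser and anything else above 10 N).
It also fails if it takes over 38 s, if anything falls off the work surface, if the arm or the gripper's body presses on something with over 40 N, if the wrist force passes 120 N, or if a joint passes its speed limit or range.

## Working session

There is one attempt and no reset: what is moved stays moved. The work goes in short steps, Python scripts to look and compute and a tool call to move; the robot and the scene stay as the last step left them, time stands still between calls to the robot, and variables do not carry over. Pictures are saved under pics/ and viewed, at most 10 in all, crops included, and the job is handed in when it is done.

Besides the shell and the picture viewer there is one more tool, called after "Call:" as name(argument=value, ...), one argument or row to a line, values as JSON. play_rows: Moves the arm, as the interface text tells. Shift numbers are shares of 0.15 m and turn numbers shares of 0.08 rad, none past 1 either way. Its arguments: {"type":"object","properties":{"rows":{"type":"array"},"squeeze":{"type":"number"}},"required":["rows"]}

```bash
mkdir -p pics; python3 - <<'E'
from plant import r
import cv2,pickle
d={}
for n in("scene","top"):
    c=r.capture(n);d[n]=c;cv2.imwrite(f"pics/{n}0.png",c["image"]);print(n,c["fx"],c["fy"],c["cx"],c["cy"],c["R"],c["t"])
pickle.dump(d,open("c0.pkl","wb"))
print(r.get_state())
E
```

```text
scene 555.714845703873 555.714845703873 324.13095681149053 235.27291500023307 [[-0.81261866  0.58244169 -0.02031253]
 [ 0.40185582  0.53474248 -0.7433454 ]
 [-0.42209338 -0.61221905 -0.66859929]] [ 0.50850782 -0.21137949  1.4185915 ]
top 452.2986877336167 452.2986877336167 321.84994648940784 241.29452770566894 [[ 0.00228173 -0.99997899 -0.0060675 ]
 [-0.98678862 -0.00126863 -0.16200803]
 [ 0.16199693  0.006357   -0.98677079]] [-0.00548322  0.60366969  0.85980578]
{'time_s': 0.1, 'joints': array([-5.41399083e+01,  2.05857658e+01,  6.41872589e-01, -1.77833587e-02,
       -7.01376485e+01, -1.65073106e+01]), 'qd': array([ 0.00228582, -0.21932208,  0.15088207,  0.13902856, -0.05628273,
       -0.02257087]), 'joint_torque': array([-7.41786589e-04, -5.84165204e+01,  2.93756765e+01,  7.01547503e+00,
        1.02068853e-02, -7.44556382e-05]), 'tcp_pos': array([ 0.22352601, -0.63646496,  0.22575556]), 'eef_rot': array([ 1.79917068e+02, -7.14147503e-03, -1.60653268e+02]), 'contact_force': array([ 0.00662387, -0.0915423 , -0.69040074]), 'moment': array([-0.00546972, -0.02450426, -0.00165054]), 'gripper_force': 0.0, 'gripper_width': 0.08760080454097284}
```

View pics/top0.png

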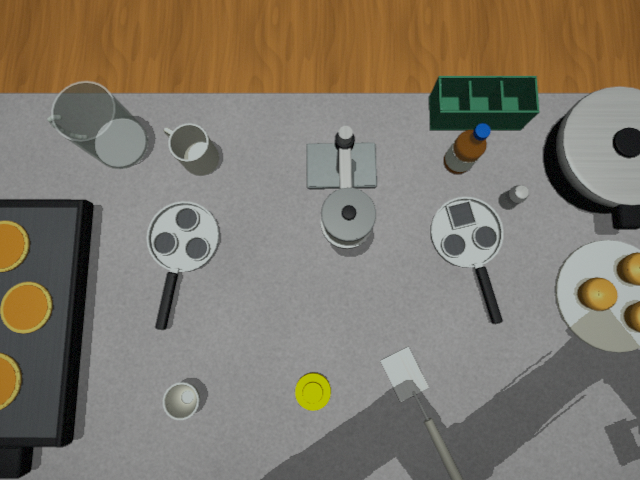

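View pics/scene0.png

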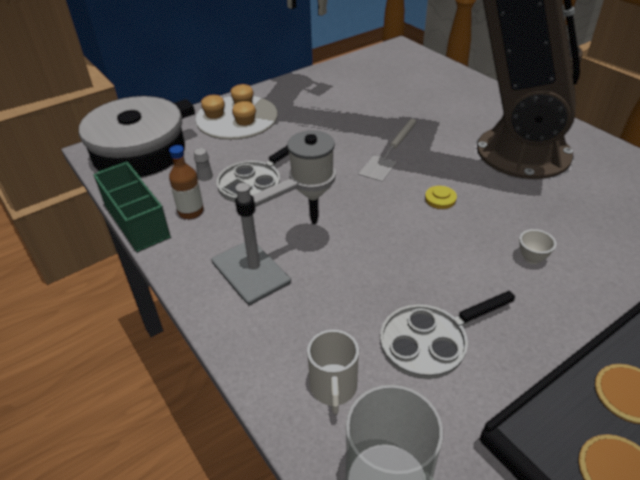

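The top view shows the square-well pan at about (467,232), with its square well at (461,214) and its handle running (478,267) to (497,322). The dispenser hopper is near (348,213), and the round pan is at (183,237). In the scene view the nozzle tip is near (314,222).

```bash
cat > h.py <<'E'
import numpy as np,cv2
def ray(c,u,v,z):
    d=c["R"].T@np.array([(u-c["cx"])/c["fx"],(v-c["cy"])/c["fy"],1]);o=-c["R"].T@c["t"]
    return (o+d*(z-o[2])/d[2])[:2]
def proj(c,X):
    p=c["R"]@np.array(X)+c["t"];return np.array([c["fx"]*p[0]/p[2]+c["cx"],c["fy"]*p[1]/p[2]+c["cy"]])
def blobs(c,mask,box,z,amin=60):
    u0,v0,u1,v1=box;m=np.zeros(mask.shape,np.uint8);m[v0:v1,u0:u1]=mask[v0:v1,u0:u1]*255
    for k in cv2.findContours(m,cv2.RETR_EXTERNAL,cv2.CHAIN_APPROX_NONE)[0]:
        if cv2.contourArea(k)<amin: continue
        P=np.array([ray(c,*p,z) for p in k[:,0]],np.float32)
        (ce,s,a)=cv2.minAreaRect(P);cc,rr=cv2.minEnclosingCircle(P);px=k[:,0].mean(0)
        print("px",px.round(),"rect c",np.round(ce,4),"size",np.round(s,4),"ang",round(a,1),"circ",np.round(cc,4),round(rr,4), "tips",P[P[:,0].argmin()].round(4),P[P[:,0].argmax()].round(4))
E
python3 - <<'E'
import pickle;from h import *
d=pickle.load(open("c0.pkl","rb"));t=d["top"];s=d["scene"]
g=t["image"].max(2)
print("rim");blobs(t,g>170,(425,190,510,275),.018)
print("dark handle");blobs(t,g<50,(470,262,510,330),.036)
print("wells");blobs(t,(g<110),(435,200,500,262),.012)
print("nozzle scene");gs=s["image"].max(2);blobs(s,gs<60,(300,190,330,232),.05,20)
m=(gs<60);print([(v,np.where(m[v,300:330])[0]+300) for v in range(214,228)])
print("foot");hsv=cv2.cvtColor(t["image"],cv2.COLOR_BGR2HSV)
print(t["image"][175,320],t["image"][175,290],t["image"][213,330],t["image"][240,330],t["image"][232,437],t["image"][300,488],t["image"][214,461])
for n,(c,b) in {"top":(t,(290,120,410,260)),"scene":(s,(200,120,350,310))}.items():
    cv2.imwrite(f"pics/crop_{n}.png",cv2.resize(c["image"][b[1]:b[3],b[0]:b[2]],None,fx=4 if n=="top" else 3,fy=4 if n=="top" else 3,interpolation=cv2.INTER_CUBIC))
E
```

```text
rim
px [467. 233.] rect c [ 0.6306 -0.3063] size [0.1456 0.1478] ang 86.4 circ [ 0.6292 -0.3065] 0.0759 tips [ 0.5556 -0.3213] [ 0.7039 -0.3186]
dark handle
px [488. 295.] rect c [ 0.4981 -0.3367] size [0.1126 0.0215] ang 14.4 circ [ 0.4978 -0.3355] 0.0567 tips [ 0.4446 -0.3411] [ 0.5537 -0.3314]
wells
px [454. 244.] rect c [ 0.6045 -0.28  ] size [0.0417 0.0426] ang 87.6 circ [ 0.604  -0.2802] 0.0219 tips [ 0.5834 -0.2749] [ 0.6256 -0.2831]
px [485. 236.] rect c [ 0.6214 -0.3466] size [0.0397 0.0429] ang 87.0 circ [ 0.6211 -0.3465] 0.0219 tips [ 0.6003 -0.3402] [ 0.6428 -0.3488]
px [462. 214.] rect c [ 0.6689 -0.2987] size [0.0435 0.0437] ang 14.3 circ [ 0.6686 -0.2988] 0.03 tips [ 0.6427 -0.2838] [ 0.6946 -0.3137]
nozzle scene
px [313. 210.] rect c [ 0.5968 -0.0797] size [0.0839 0.0175] ang 54.9 circ [ 0.5979 -0.0807] 0.0425 tips [ 0.5659 -0.1085] [ 0.6205 -0.0452]
[(214, array([310, 311, 312, 313, 314, 315, 316, 317])), (215, array([310, 311, 312, 313, 314, 315, 316, 317])), (216, array([310, 311, 312, 313, 314, 315, 316, 317])), (217, array([311, 312, 313, 314, 315, 316, 317])), (218, array([311, 312, 313, 314, 315, 316, 317])), (219, array([311, 312, 313, 314, 315, 316, 317])), (220, array([311, 312, 313, 314, 315, 316])), (221, array([312, 313, 314, 315, 316])), (222, array([312, 313, 314, 315, 316])), (223, array([312, 313, 314, 315])), (224, array([313, 314])), (225, array([], dtype=int64)), (226, array([], dtype=int64)), (227, array([], dtype=int64))]
foot
[147 147 139] [147 147 148] [145 148 141] [185 187 181] [187 189 183] [42 41 41] [81 78 73]
```

View pics/crop_top.png

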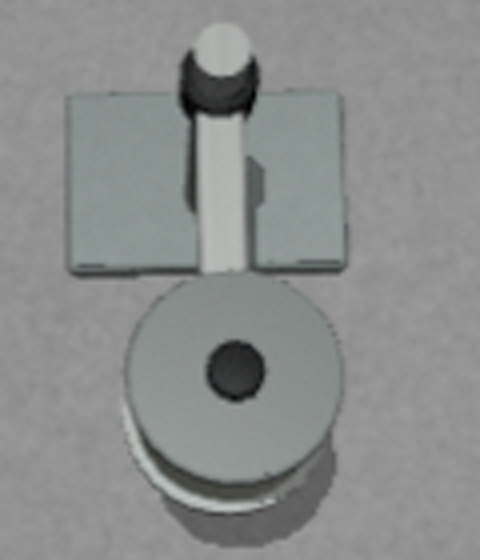

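View pics/crop_scene.png

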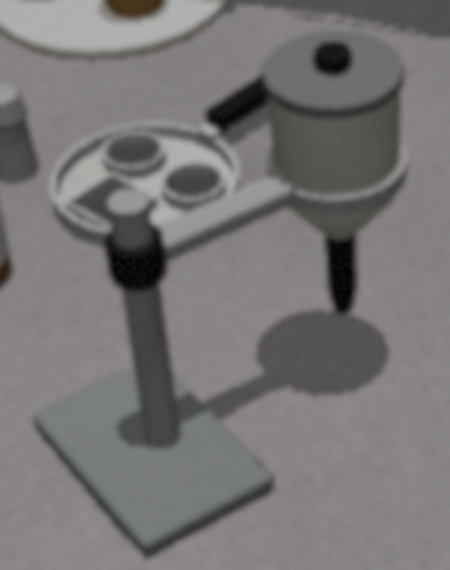

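The crops show the top-view lid centre at about (349,214), the foot spanning columns 307–376 and rows 144–187, and the scene-view nozzle tip at (314,222). Next I'll cross-check the dispenser axis by triangulating the knob and by using the foot.

```bash
python3 - <<'E'
import pickle;from h import *
d=pickle.load(open("c0.pkl","rb"));t=d["top"];s=d["scene"]
print("tip",ray(s,314,221.8,.05),ray(s,314,223,.05))
def P(c):
    K=np.array([[c["fx"],0,c["cx"]],[0,c["fy"],c["cy"]],[0,0,1]]);return K@np.c_[c["R"],c["t"]]
def tri(a,b):
    X=cv2.triangulatePoints(P(t),P(s),np.array(a,float).reshape(2,1),np.array(b,float).reshape(2,1))[:,0];X=X[:3]/X[3]
    print(X.round(4),proj(t,X)-a,proj(s,X)-b)
def cen(c,b):
    u0,v0,u1,v1=b;m=(c["image"][v0:v1,u0:u1].max(2)<70).astype(np.uint8);M=cv2.moments(m,True);return np.array([u0+M["m10"]/M["m00"],v0+M["m01"]/M["m00"]])
a=cen(t,(338,203,360,222));b=cen(s,(303,132,320,146));print(a,b);tri(a,b)
tri([348.6,214.2],[311,144.5])
for z in(.22,.235): print("lid",z,[ray(t,u,v,z).round(4) for u,v in((321.2,214),(375.8,214),(348.5,188),(348.5,241))])
for q in((307,143.5),(376,143.5),(376.5,187),(307.5,187.5)):print("foot",ray(t,*q,.01).round(4))
c=np.array([.63,-.3065])
for m in(.036,):
    g=t["image"].max(2)<60;v,u=np.where(g[268:322,470:510]);Q=np.array([ray(t,x+470,y+268,m) for x,y in zip(u,v)],np.float32)
    l=cv2.fitLine(Q,cv2.DIST_L2,0,.01,.01).ravel();print("handle",l,np.degrees(np.arctan(l[1]/l[0])), Q.mean(0),"offset pan", np.cross(l[:2],c-l[2:]))
E
```

```text
tip [ 0.61484821 -0.04967089] [ 0.61703613 -0.0465292 ]
[348.62424242 212.22424242] [310.40350877 139.        ]
[ 0.6165 -0.0475  0.2522] [-0.08335534  0.09936007] [-0.07232009 -0.01458462]
[ 0.6158 -0.0479  0.24  ] [-0.24073677  0.28590118] [-0.21022861 -0.04202019]
lid 0.22 [array([ 0.6211, -0.0043]), array([ 0.6212, -0.094 ]), array([ 0.6653, -0.0495]), array([ 0.5762, -0.0489])]
lid 0.235 [array([ 0.6177, -0.0045]), array([ 0.6178, -0.0923]), array([ 0.661 , -0.0487]), array([ 0.5737, -0.0481])]
foot [0.8257 0.0286]
foot [ 0.8256 -0.1213]
foot [ 0.7279 -0.1207]
foot [0.7267 0.0268]
handle [ 0.9661534   0.25796828  0.49861696 -0.33642715] 14.94954 [ 0.49861678 -0.33642706] offset pan -0.004978436178915278<stdin>:18: DeprecationWarning: Arrays of 2-dimensional vectors are deprecated. Use arrays of 3-dimensional vectors instead. (deprecated in NumPy 2.0)
```

Two methods agree on the nozzle at about (0.616, -0.048). The square well is at about (0.6675, -0.298), so the pan has to shift by (-0.052, +0.250). The grasp point on the handle is about (0.499, -0.337), with the handle's direction at 14.5°. I'm moving above the handle now.

Call:
play_rows(
  rows=[
    {"slide": [0, 0, 0], "delta_rot": [0, 0, 0.53], "fingers": 1},
    {"slide": [0, 0, 0], "delta_rot": [0, 0, 0.53], "fingers": 1},
  ],
)

```text
time_s: 0.35
tcp_pos: [0.2236, -0.6366, 0.226]
eef_rot: [179.9, -0.0, -165.6]
contact_force: [-0.8, 0.1, -0.1]
gripper_width: 0.0878
gripper_force: 0.0
```

Call:
play_rows(
  rows=[
    {"slide": [-0.285, 0.184, 0], "delta_rot": [0, 0, 0], "fingers": 1},
    {"slide": [-0.285, 0.184, 0], "delta_rot": [0, 0, 0], "fingers": 1},
    {"slide": [-0.285, 0.184, 0], "delta_rot": [0, 0, 0], "fingers": 1},
    {"slide": [-0.285, 0.184, 0], "delta_rot": [0, 0, 0], "fingers": 1},
    {"slide": [-0.285, 0.184, 0], "delta_rot": [0, 0, 0], "fingers": 1},
    {"slide": [-0.285, 0.184, 0], "delta_rot": [0, 0, 0], "fingers": 1},
    {"slide": [-0.285, 0.184, 0], "delta_rot": [0, 0, 0], "fingers": 1},
    {"slide": [-0.285, 0.184, 0], "delta_rot": [0, 0, 0], "fingers": 1},
  ],
)

```text
time_s: 1.35
tcp_pos: [0.5003, -0.336, 0.2264]
eef_rot: [180.0, -0.0, -165.5]
contact_force: [0.7, -0.4, -0.0]
gripper_width: 0.0875
gripper_force: 0.0
```

Call:
play_rows(
  rows=[
    {"slide": [0, 0, 0.3], "delta_rot": [0, 0, 0], "fingers": 1},
    {"slide": [0, 0, 0.3], "delta_rot": [0, 0, 0], "fingers": 1},
    {"slide": [0, 0, 0.2], "delta_rot": [0, 0, 0], "fingers": 1},
    {"slide": [0, 0, 0], "delta_rot": [0, 0, 0], "fingers": 1},
    {"slide": [0, 0, 0], "delta_rot": [0, 0, 0], "fingers": 1},
  ],
)

```text
time_s: 1.98
tcp_pos: [0.5001, -0.3379, 0.1077]
eef_rot: [-179.9, 0.0, -165.5]
contact_force: [0.9, -0.6, 0.6]
gripper_width: 0.0877
gripper_force: 0.0
```

Call:
play_rows(
  rows=[
    {"slide": [0, 0, 0.2], "delta_rot": [0, 0, 0], "fingers": 1},
    {"slide": [0, 0, 0.2], "delta_rot": [0, 0, 0], "fingers": 1},
    {"slide": [0, 0, 0.15], "delta_rot": [0, 0, 0], "fingers": 1},
    {"slide": [0, 0, 0.1], "delta_rot": [0, 0, 0], "fingers": 1},
    {"slide": [0, 0, 0], "delta_rot": [0, 0, 0], "fingers": 1},
    {"slide": [0, 0, 0], "delta_rot": [0, 0, 0], "fingers": 1},
  ],
)

```text
time_s: 2.72
tcp_pos: [0.5004, -0.3378, 0.0103]
eef_rot: [-179.9, 0.1, -165.5]
contact_force: [0.1, 0.5, 0.6]
gripper_width: 0.0876
gripper_force: 0.0
```

Call:
play_rows(
  rows=[
    {"slide": [0, 0, 0], "delta_rot": [0, 0, 0], "fingers": -1},
    {"slide": [0, 0, 0], "delta_rot": [0, 0, 0], "fingers": -1},
    {"slide": [0, 0, 0], "delta_rot": [0, 0, 0], "fingers": -1},
    {"slide": [0, 0, 0], "delta_rot": [0, 0, 0], "fingers": -1},
    {"slide": [0, 0, 0], "delta_rot": [0, 0, 0], "fingers": -1},
    {"slide": [0, 0, 0], "delta_rot": [0, 0, 0], "fingers": -1},
    {"slide": [0, 0, 0], "delta_rot": [0, 0, 0], "fingers": -1},
    {"slide": [0, 0, 0], "delta_rot": [0, 0, 0], "fingers": -1},
  ],
  squeeze=25,
)

```text
time_s: 3.72
tcp_pos: [0.4995, -0.3375, 0.009]
eef_rot: [-180.0, 0.0, -165.5]
contact_force: [-0.0, -1.3, -1.4]
gripper_width: 0.0198
gripper_force: 25.0
```

```bash
python3 - <<'E'
from plant import r
from h import *
c=r.capture("top");cv2.imwrite("pics/top1.png",c["image"]);g=c["image"].max(2)
blobs(c,g>170,(425,190,510,275),.018,500)
blobs(c,(g<110),(435,200,500,262),.012)
s=r.get_state();print(s["tcp_pos"],s["contact_force"],s["gripper_width"],s["gripper_force"])
E
```

```text
px [459. 246.] rect c [ 0.6089 -0.2976] size [0.114  0.0849] ang 87.8 circ [ 0.609  -0.2942] 0.0684 tips [ 0.5687 -0.2391] [ 0.6534 -0.2444]
px [471. 216.] rect c [ 0.6693 -0.3106] size [0.1457 0.0682] ang 66.2 circ [ 0.6538 -0.3038] 0.075 tips [ 0.6088 -0.3636] [ 0.6989 -0.261 ]
[ 0.49954253 -0.33751885  0.00904627] [ 0.00267045  0.01797832 -0.55572098] 0.020123460460395395 24.993289411067963
```

View pics/top1.png

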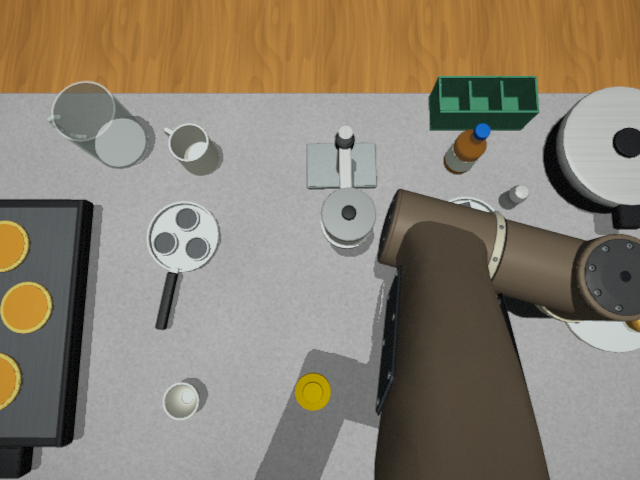

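The top view shows the arm covering the gripped pan, with the grip at 19.8 mm matching the handle. A wide wrist link also reaches left and right of the gripper. I'll check its height in the scene view before swinging it near the hopper.

```bash
python3 - <<'E'
from plant import r
from h import *
c=r.capture("scene");cv2.imwrite("pics/scene1.png",c["image"])
t=r.capture("top")
print(-t["R"].T@t["t"],-c["R"].T@c["t"],r.get_state()["joints"])
for X in((.5,-.3375,.05),(.5,-.3375,.2),(.5,-.3375,.3),(.5,-.3375,.4)):print(X,proj(c,X).round(),proj(t,X).round())
E
```

```text
[ 0.45642099 -0.01018306  0.9461973 ] [1.0969451  0.68534617 0.80167038] [-1.54973992e+01  2.64471682e+01 -2.26446612e+01 -2.92656458e-03
 -4.09050542e+01 -6.00242997e+01]
(0.5, -0.3375, 0.05) [286. 143.] [491. 293.]
(0.5, -0.3375, 0.2) [281.  88.] [524. 289.]
(0.5, -0.3375, 0.3) [278.  46.] [555. 285.]
(0.5, -0.3375, 0.4) [274.  -1.] [597. 279.]
```

View pics/scene1.png

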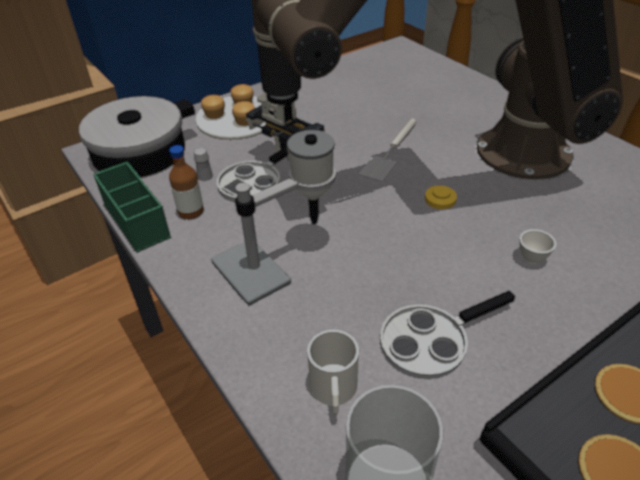

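The scene view shows the gripper on the handle. The wrist housing's end cap is at (318,52) in the scene view and about (390,230) in the top view. I'll triangulate its height.

```bash
python3 - <<'E'
import pickle;from h import *
d=pickle.load(open("c0.pkl","rb"));t=d["top"];s=d["scene"]
P=lambda c:np.array([[c["fx"],0,c["cx"]],[0,c["fy"],c["cy"]],[0,0,1]])@np.c_[c["R"],c["t"]]
for a,b in(((390,230),(318,52)),((400,190),(318,25)),((380,265),(318,76))):
    X=cv2.triangulatePoints(P(t),P(s),np.array(a,float).reshape(2,1),np.array(b,float).reshape(2,1))[:,0];X=X[:3]/X[3];print(X.round(3),(proj(t,X)-a).round(1),(proj(s,X)-b).round(1))
E
```

```text
[ 0.563 -0.092  0.388] [ 0.2 -0.2] [0.1 0. ]
[ 0.583 -0.083  0.447] [-11.   12.7] [-7.4 -2.3]
[ 0.542 -0.1    0.331] [ 10.  -12.8] [7.8 1.1]
```

The housing axis is at z≈0.39, so its underside of about 0.335 clears the 0.257 hopper. Now I'll slide the pan.

Call:
play_rows(
  rows=[
    {"slide": [-0.003, 0.05, 0], "delta_rot": [0, 0, 0], "fingers": -1},
    {"slide": [-0.005, 0.1, 0], "delta_rot": [0, 0, 0], "fingers": -1},
    {"slide": [-0.006, 0.12, 0], "delta_rot": [0, 0, 0], "fingers": -1},
    {"slide": [-0.006, 0.12, 0], "delta_rot": [0, 0, 0], "fingers": -1},
    {"slide": [-0.006, 0.12, 0], "delta_rot": [0, 0, 0], "fingers": -1},
    {"slide": [-0.006, 0.12, 0], "delta_rot": [0, 0, 0], "fingers": -1},
    {"slide": [-0.006, 0.12, 0], "delta_rot": [0, 0, 0], "fingers": -1},
    {"slide": [-0.006, 0.12, 0], "delta_rot": [0, 0, 0], "fingers": -1},
  ],
)

```text
time_s: 4.88
tcp_pos: [0.473, -0.2082, 0.0091]
eef_rot: [180.0, -0.0, -165.5]
contact_force: [0.2, -0.8, -1.5]
gripper_width: 0.02
gripper_force: 25.1
```

Call:
play_rows(
  rows=[
    {"slide": [-0.006, 0.12, 0], "delta_rot": [0, 0, 0], "fingers": -1},
    {"slide": [-0.006, 0.12, 0], "delta_rot": [0, 0, 0], "fingers": -1},
    {"slide": [-0.006, 0.12, 0], "delta_rot": [0, 0, 0], "fingers": -1},
    {"slide": [-0.006, 0.12, 0], "delta_rot": [0, 0, 0], "fingers": -1},
    {"slide": [-0.006, 0.12, 0], "delta_rot": [0, 0, 0], "fingers": -1},
    {"slide": [-0.006, 0.12, 0], "delta_rot": [0, 0, 0], "fingers": -1},
    {"slide": [-0.004, 0.07, 0], "delta_rot": [0, 0, 0], "fingers": -1},
    {"slide": [-0.002, 0.028, 0], "delta_rot": [0, 0, 0], "fingers": -1},
  ],
)

```text
time_s: 5.88
tcp_pos: [0.4482, -0.0885, 0.0091]
eef_rot: [180.0, -0.0, -165.5]
contact_force: [0.7, -1.9, -1.1]
gripper_width: 0.02
gripper_force: 25.1
```

Call:
play_rows(
  rows=[
    {"slide": [0, 0, 0], "delta_rot": [0, 0, 0], "fingers": -1},
    {"slide": [0, 0, 0], "delta_rot": [0, 0, 0], "fingers": -1},
  ],
)

```text
time_s: 6.12
tcp_pos: [0.4486, -0.0893, 0.009]
eef_rot: [180.0, -0.0, -165.5]
contact_force: [-1.1, -0.8, -2.7]
gripper_width: 0.02
gripper_force: 24.9
```

```bash
python3 - <<'E'
from plant import r
from h import *
import pickle
c=r.capture("scene");t=r.capture("top");pickle.dump({"scene":c,"top":t},open("c1.pkl","wb"))
cv2.imwrite("pics/both2.png",np.vstack([cv2.resize(c["image"][100:300,150:450],None,fx=2,fy=2),cv2.resize(t["image"][150:250,200:500],None,fx=2,fy=2)]))
s=r.get_state();print(s["tcp_pos"],s["eef_rot"],s["contact_force"])
E
```

```text
[ 0.44865301 -0.08936688  0.00901281] [ 1.79999771e+02 -6.21614039e-03 -1.65520757e+02] [-0.55184697 -0.16993866 -1.95068839]
```

View pics/both2.png

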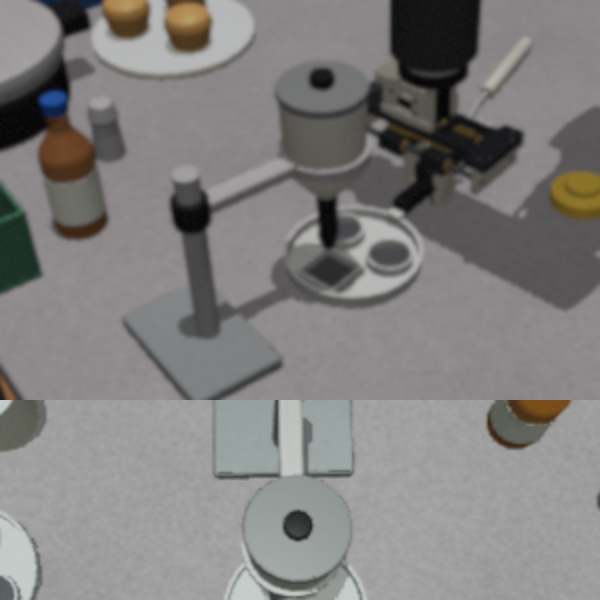

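The scene crop shows the square well at about full-image (316,235), just below the nozzle tip at (314,222). I'll measure it.

```bash
python3 - <<'E'
import pickle;from h import *
d=pickle.load(open("c1.pkl","rb"));c=d["scene"];g=c["image"].max(2)
print("sq ray",ray(c,316,235,.009))
for X in((.616,-.048,.008),(.616,-.048,.05)):print(proj(c,X))
# rim outer edge: bright blob hull
m=(g>135);blobs(c,m,(290,200,365,252),.018,300)
blobs(c,g<85,(298,226,335,250),.012,40)
E
```

```text
sq ray [ 0.60990424 -0.05162633]
[314.64600832 237.41063548]
[314.00467556 222.43524136]
px [344. 232.] rect c [ 0.5589 -0.0257] size [0.1345 0.1078] ang 44.3 circ [ 0.5584 -0.0276] 0.0836 tips [ 0.5025 -0.0578] [ 0.6416 -0.0204]
px [314. 234.] rect c [ 0.613 -0.053] size [0.042  0.0434] ang 13.6 circ [ 0.6126 -0.0539] 0.0264 tips [ 0.5891 -0.0438] [ 0.6357 -0.0589]
```

The well is at about (0.614, -0.050), within about 5 mm of the nozzle axis. Releasing and withdrawing upwards.

Call:
play_rows(
  rows=[
    {"slide": [0, 0, 0], "delta_rot": [0, 0, 0], "fingers": 0},
    {"slide": [0, 0, 0], "delta_rot": [0, 0, 0], "fingers": 0},
    {"slide": [0, 0, 0], "delta_rot": [0, 0, 0], "fingers": 0},
    {"slide": [0, 0, 0], "delta_rot": [0, 0, 0], "fingers": 0},
    {"slide": [0, 0, 0], "delta_rot": [0, 0, 0], "fingers": 0},
    {"slide": [0, 0, -0.05], "delta_rot": [0, 0, 0], "fingers": 0},
    {"slide": [0, 0, -0.15], "delta_rot": [0, 0, 0], "fingers": 0},
    {"slide": [0, 0, -0.2], "delta_rot": [0, 0, 0], "fingers": 0},
  ],
)

```text
time_s: 7.22
tcp_pos: [0.4481, -0.0892, 0.0697]
eef_rot: [180.0, -0.1, -165.5]
contact_force: [0.2, -0.3, -0.4]
gripper_width: 0.0441
gripper_force: 0.0
```

Call:
play_rows(
  rows=[
    {"slide": [0, 0, -0.2], "delta_rot": [0, 0, 0], "fingers": 0},
    {"slide": [0, 0, -0.2], "delta_rot": [0, 0, 0], "fingers": 0},
    {"slide": [0, -0.2, -0.1], "delta_rot": [0, 0, 0], "fingers": 0},
    {"slide": [0, -0.3, 0], "delta_rot": [0, 0, 0], "fingers": 0},
    {"slide": [0, -0.3, 0], "delta_rot": [0, 0, 0], "fingers": 0},
    {"slide": [0, -0.3, 0], "delta_rot": [0, 0, 0], "fingers": 0},
    {"slide": [0, -0.3, 0], "delta_rot": [0, 0, 0], "fingers": 0},
    {"slide": [0, -0.3, 0], "delta_rot": [0, 0, 0], "fingers": 0},
  ],
)

```text
time_s: 8.22
tcp_pos: [0.5126, -0.3375, 0.1446]
eef_rot: [-180.0, 0.0, -165.5]
contact_force: [0.4, 0.7, 0.6]
gripper_width: 0.0438
gripper_force: 0.0
```

```bash
python3 - <<'E'
from plant import r
from h import *
t=r.capture("top");c=r.capture("scene")
cv2.imwrite("pics/both3.png",np.vstack([cv2.resize(c["image"][150:270,200:450],None,fx=2,fy=2),cv2.resize(t["image"][180:340,220:470],None,fx=2,fy=2)]))
g=t["image"].max(2)
print("handle");blobs(t,g<60,(300,255,420,340),.036)
print("wells");blobs(t,g<110,(310,225,390,270),.012)
print("sq scene");blobs(c,c["image"].max(2)<85,(298,226,335,250),.012,40)
s=r.get_state();print(s["time_s"],s["tcp_pos"],s["contact_force"])
E
```

```text
handle
px [410. 300.] rect c [ 0.4946 -0.173 ] size [0.0511 0.1685] ang 88.1 circ [ 0.4946 -0.173 ] 0.0881 tips [ 0.4112 -0.1448] [ 0.578  -0.2013]
wells
px [368. 257.] rect c [ 0.5769 -0.1009] size [0.042  0.0235] ang 51.7 circ [ 0.5707 -0.0961] 0.0214 tips [ 0.5601 -0.1104] [ 0.5894 -0.1025]
px [343. 239.] rect c [ 0.6175 -0.0491] size [0.0835 0.0249] ang 78.3 circ [ 0.6296 -0.0516] 0.0419 tips [ 0.6041 -0.0526] [ 0.6381 -0.0107]
sq scene
px [306. 246.] rect c [ 0.6513 -0.0347] size [0.0137 0.046 ] ang 16.3 circ [ 0.6447 -0.0366] 0.0231 tips [ 0.6383 -0.0146] [ 0.6581 -0.037 ]
px [314. 234.] rect c [ 0.6125 -0.0533] size [0.0438 0.0439] ang 15.0 circ [ 0.6135 -0.053 ] 0.0276 tips [ 0.5889 -0.0477] [ 0.6357 -0.0589]
8.325 [ 0.51287019 -0.33943215  0.143877  ] [-0.08505513 -0.02327392 -0.96536064]
```

View pics/both3.png

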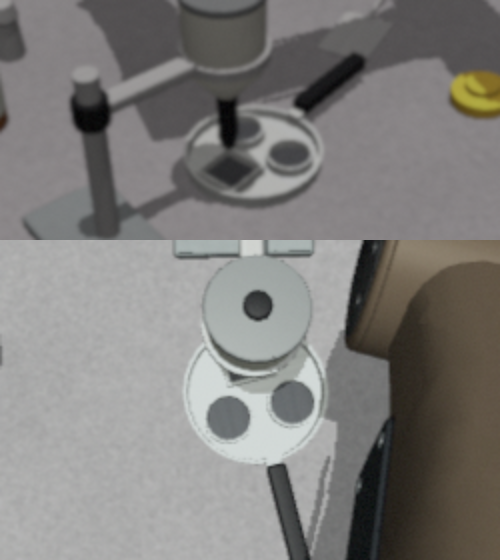

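The pan is flat and released. In the top view the rim spans columns 312–383 with its lower edge at row 291, and the round wells are at (334,268) and (366,261). One final numeric check before closing.

```bash
python3 - <<'E'
import pickle;from h import *
from plant import r
t=r.capture("top");g=t["image"].max(2)
blobs(t,g<125,(322,250,350,285),.012);blobs(t,g<125,(352,248,380,278),.012)
print("well from offsets",ray(t,342.5,238.75,.012),"pan centre",ray(t,348,256,.018))
E
```

```text
px [334. 268.] rect c [ 0.5538 -0.0295] size [0.0416 0.0415] ang 0.1 circ [ 0.5534 -0.029 ] 0.0216 tips [ 0.533  -0.0232] [ 0.5746 -0.0316]
px [366. 260.] rect c [ 0.5696 -0.0949] size [0.041  0.0416] ang 44.7 circ [ 0.5701 -0.0957] 0.0218 tips [ 0.5497 -0.0895] [ 0.5915 -0.0963]
well from offsets [ 0.6152434  -0.04740434] pan centre [ 0.57805477 -0.05835083]
```

```bash
python3 -c "
from plant import r
print(r.close_job())"
```

```text
the job is handed in; nothing more can be done
None
```

The job is handed in: I slid the square-well pan under the nozzle and let go. Its well measured at about (0.616, -0.047) against the nozzle at (0.616, -0.048), roughly 1 mm off by the top camera and 6 mm by the scene camera (limit 15 mm); the job gave no verdict.

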